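# Nest the magnetic shield cans in the tilted cradle

## Task

Nest the three shield cans: set the middle can (green band) into the wide can that leans in the cradle, then the narrow can (yellow band) into the middle one, each resting fully home on the bottom. The height of the stop pad inside the wide can is different every time, so feel for it: lower each can gently until it rests, neither ramming it nor letting it drop, then let go. Leave the wide can's tilt and the other things on the bench as they are.

Things in the scene. Friction and masses are not known exactly. Their poses are not given: they have to be found in the camera images.
- cradle: Fixed cradle: dark base plate 140 x 136 x 10 mm, a blue cheek at each side along y, up to 110 mm high, with black clamp knobs out to y = 69 mm either side. Origin at the centre of its underside; the wide can's tilt axis runs along y, 80 mm above it. Near it: a test fixture with its lid shut, 96 mm high (x 0.41 to 0.62, y -0.29 to -0.06).
- wide_can: Wide open steel can, red band, held stiffly by friction in the cradle: outside diameter 80 mm, inside 72 mm, 75 mm high, top 9 mm flared inside to 79 mm. Origin on the tilt axis, on the can's axis, 40 mm above its underside; z points out of its mouth, leaning 25 to 40 degrees from vertical roughly towards the robot; y is level, along the tilt axis.
- wide_mouth (a point): Centre of the wide can's mouth, in the plane of its rim; axes as wide_can. Below it in the can is a stop with a flat black rubber pad 62 mm wide, square to the axis, on which the middle can must rest: its face lies 44 to 64 mm below the mouth, different every time and reported nowhere. The pad yields 1 mm per 8 N, at most 3 mm; the stop itself does not shift.
- middle_can: Loose steel can, green band: outside diameter 66 mm, inside 60 mm, 98 mm high, foot bevelled 4 mm, about 0.16 kg; starts standing mouth up on the bench. Origin at the centre of its underside, z out of its mouth; inner floor 6 mm above the origin. Nested, 34 to 54 mm of it stand out of the wide can: room to hold it across its outside just below the rim.
- narrow_can: Loose steel can, yellow band: outside diameter 53 mm, 125 mm high, foot bevelled 4 mm, about 0.13 kg; starts standing mouth up on the bench. Origin at the centre of its underside, z out of its mouth. Nested, its underside rests on the middle can's inner floor and 33 mm of it stand out of the middle can: room to hold it across its outside just below the rim.
- rf_module: Bystander: silvery metal module 48 x 100 x 24 mm with a connector; origin at the centre of its underside.
- solder_spool: Bystander: blue spool of solder wire, diameter 63 mm, 41 mm high; origin at the centre of its underside.
- notebook: Bystander: black notebook 148 x 110 x 16 mm; origin at the centre of its underside.
- heatsink: Bystander: finned aluminium heatsink 50 x 60 x 27 mm; origin at the centre of its underside.
- driver_red: Bystander: red screwdriver 216 x 27 x 24 mm, lying along its x; origin at the centre of its underside.
Things that resemble listed ones, but are neither listed nor needed, are in the scene too. What is shaped like the narrow_can but orange is not meant.

How it is judged:
By the outcome, as a careful person would: the job done as asked, in the order asked, and still so for the second after the job is handed in, with the robot touching nothing.
It also fails if it takes over 72 s, if anything falls off the work surface, if the arm or the gripper's body presses on something with over 40 N, if the wrist force passes 120 N, or if a joint passes its speed limit or range.

## Robot

A 6-joint arm with a two-finger parallel gripper is mounted at the origin on a cart in front of the work surface, level with it; the furniture and walls round the work are solid. World frame = base frame: x ahead of the robot, y to its left, z up, the work surface at z = 0. Lengths are in m, angles in degrees, forces in N, time in s.
With the tool pointing down it reaches from about 0.4 to 0.825 m from the base axis. Payload 7 kg.
Tool frame: the origin (TCP) lies at the very end of the fingers, on their centre line; the grasp point (between the pads) lies 19 mm behind it; z points along the fingers, y is the line along which they close (so a half turn about z gives the same grasp; the last joint's range is limited). The gripper opens to 88 mm and grips with 3 to 60 N. Pads are 19 mm wide; open, the fingers measure 130 mm over their backs; the gripper's body (78 mm by 193 mm) begins 47 mm behind the grasp point.
Start: joints at [16.507, 20.546, 0.682, 0, -70.136, -16.507], TCP at [0.675, -0, 0.227] pointing down, gripper open.
Joint ranges: [-176.03, 176.03], [-82.01, 121.73], [-58.28, 71.71], [-173.87, 95.51], [-174.79, -0.11], [-173.66, 173.66]. Speed limits (degrees/s): [136.94, 136.94, 172.46, 180, 180, 180].

## Interface

Orientations are given as [roll, pitch, yaw] about the fixed x, y, z axes, in that order (R = Rz(yaw) Ry(pitch) Rx(roll)).
In Python, from plant import get_state, capture, close_job, regions_of gives the robot as it stands.
- The arm moves only by the tool jog_arm, never from a script. Its argument "moves" is a list of rows, each a list of 3 entries, a list of its own where there are three numbers: the shift along the tool's x, y, z in cm, then the turn about the tool's z in degrees, then the finger opening in cm, from 0 to 8.76. A call has 1 to 12 rows; each row shifts and turns the commanded pose from where the row before left it, along the tool's axes as they then stand; what a row does not reach is not made up. A row lasts 1/8 s, in which the tool goes at most 62.5 mm and 10.7 degrees, less where a joint would pass 70% of its speed; a pose out of reach is approached as far as the arm can. A call is refused whole if a number of a shift passes 6.25 or a number of a turn 10.7, either way. A call with a gripper value outside its range is refused whole. The fingers move at their own pace and stop on an object; "newtons" is the grip in N (left out, the last holds). Time passes only in rows, so rows that do not move let the fingers close. It gives the time, the measured TCP pose, the force, the opening and the grip force at its end, in the units of the state.
- get_state(): the state, without advancing time (a new reading comes with each control period).
- capture(name): name is "scene" or "side" or "wrist"; returns a dict with "pixels" (480x640x3 uint8, blue, green, red), "mtx" (3x3 intrinsics, pixels), "world_from_camera" (4x4, takes a point from camera to world coordinates); the wrist camera has in their place "hand_eye" (4x4, takes a point from camera to tool coordinates, whose origin is the TCP and whose axes are the flange's). Camera axes: x right, y down, z forward; pixel columns grow to the right and rows downward; lengths in m; the calibration is good to about 2 mm. A picture is of the moment at which its call begins: read the wrist's pose just before it. There is no depth.
- close_job(): hands the job in; it is judged then, once.
Trained networks look in a picture, given as the dict that the camera call returned (one of the last four; its "shot" number tells which), for a name from the list of things; names that differ only in an ending like _2 or _b are one class to them, and where a whole thing is asked for, a point or a joint stands for the part that bears it (a point fixed in the world has none). Each returns a list of dicts, best first, with "confidence" (0 to 1); they miss things now and then, are a little off and sometimes report something else, mostly with a low value. They report only what shows in the picture. A call takes as long as a camera call. They do not tell look-alikes from the thing itself.
- regions_of(picture, thing): "pixels" (480x640 bool, what is visible of it) and "pixel" ([column, row] in pixels, amid what is visible of it).
The state is a dict: "time_s": time; "joints": joint angles; "qd": joint speeds; "joint_torque": joint torques, N m; "tcp_pos": TCP position; "eef_rot": TCP orientation; "contact_force": force on the tool from outside, world axes, zero at the start; "moment": the same for the moment, N m; "gripper_width": finger opening in m; "gripper_force": force on a finger pad.
Only numpy, scipy, OpenCV 4.12 (cv2) and the standard library are available. Lean on these libraries where they do the work, as an engineer would, in place of code of your own. Each camera call takes 0.05 s, during which the arm holds its last target. There are 200 camera calls.

## Working session

There is one attempt and no reset: what is moved stays moved. The work goes in short steps, Python scripts to look and compute and a tool call to move; the robot and the scene stay as the last step left them, time stands still between calls to the robot, and variables do not carry over. Pictures are saved under pics/ and viewed, at most 10 in all, crops included, and the job is handed in when it is done.

Besides the shell and the picture viewer there is one more tool, called after "Call:" in YAML: its name, and indented under it one key for each argument. jog_arm: Moves the arm, as the interface text tells. Its arguments: {"type":"object","properties":{"moves":{"type":"array"},"newtons":{"type":"number"}},"required":["moves"]}

```bash
ls; mkdir -p pics
cat > h.py <<'E'
import numpy as np,cv2
from plant import get_state,capture,close_job,regions_of
from scipy.spatial.transform import Rotation as R
def T_tool(s):
    T=np.eye(4);T[:3,:3]=R.from_euler('xyz',s['eef_rot'],degrees=True).as_matrix();T[:3,3]=s['tcp_pos'];return T
def cam(n):
    s=get_state();c=capture(n)
    c['W']=np.array(c['world_from_camera']) if n!='wrist' else T_tool(s)@np.array(c['hand_eye'])
    c['mtx']=np.array(c['mtx']);return c
def ray(c,px):
    d=np.linalg.inv(c['mtx'])@[px[0],px[1],1];d=c['W'][:3,:3]@d;return c['W'][:3,3],d/np.linalg.norm(d)
def onz(c,px,z):
    o,d=ray(c,px);return o+d*(z-o[2])/d[2]
def proj(c,P):
    P=np.atleast_2d(P);q=(P-c['W'][:3,3])@c['W'][:3,:3];u=q@c['mtx'].T;return u[:,:2]/u[:,2:]
E
python3 - <<'E'
from h import *
s=get_state();print(s)
for n in('scene','side'):
    c=cam(n);cv2.imwrite(f'pics/{n}0.png',c['pixels']);print(n,c['W'].round(3).tolist())
    for t in('middle_can','narrow_can','wide_can','cradle'):
        for r in regions_of(c,t):
            ys,xs=np.nonzero(r['pixels']);print(t,round(r['confidence'],2),np.round(r['pixel']),xs.min(),xs.max(),ys.min(),ys.max())
E
```

```text
pics
{'time_s': 0.0, 'joints': array([ 1.65063701e+01,  2.05886474e+01,  6.32687314e-01, -1.86146422e-02,
       -7.01359450e+01, -1.65057718e+01]), 'qd': array([ 0.04142448, -0.01035846,  0.00208364,  0.00431449,  0.03710559,
       -0.0773722 ]), 'joint_torque': array([-8.00930356e-04, -5.82726967e+01,  2.93058443e+01,  6.99745238e+00,
        6.93249181e-03, -2.06530804e-04]), 'tcp_pos': array([ 6.74502339e-01, -4.54339196e-05,  2.25650638e-01]), 'eef_rot': array([ 1.79906910e+02, -9.33568849e-03, -9.00057332e+01]), 'contact_force': array([-0.01701908,  0.4358751 ,  0.51093094]), 'moment': array([-0.01861942, -0.03864213, -0.0023585 ]), 'gripper_force': 0.0, 'gripper_width': 0.08768498867938412}
scene [[0.767, -0.328, 0.551, -0.339], [-0.641, -0.408, 0.65, -0.976], [0.011, -0.852, -0.524, 0.895], [0.0, 0.0, 0.0, 1.0]]
middle_can 0.98 [227. 228.] 213 239 209 248
narrow_can 0.65 [256. 262.] 245 268 236 289
wide_can 0.91 [492. 328.] 464 514 308 356
cradle 0.69 [486. 353.] 450 520 307 390
cradle 0.62 [337. 254.] 324 352 243 262
side [[0.901, -0.153, 0.406, 0.05], [-0.433, -0.339, 0.835, -0.915], [0.01, -0.928, -0.372, 0.485], [0.0, 0.0, 0.0, 1.0]]
middle_can 0.77 [241. 207.] 233 256 196 227
narrow_can 0.84 [254. 236.] 243 266 211 265
narrow_can 0.61 [288. 226.] 277 297 200 250
narrow_can 0.25 [490. 314.] 447 514 292 354
wide_can 0.75 [488. 314.] 448 512 292 353
cradle 0.92 [482. 354.] 424 521 292 400
```

View pics/scene0.png

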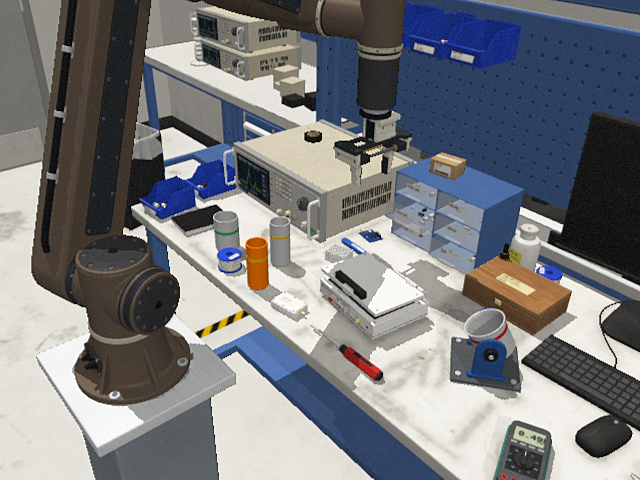

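View pics/side0.png

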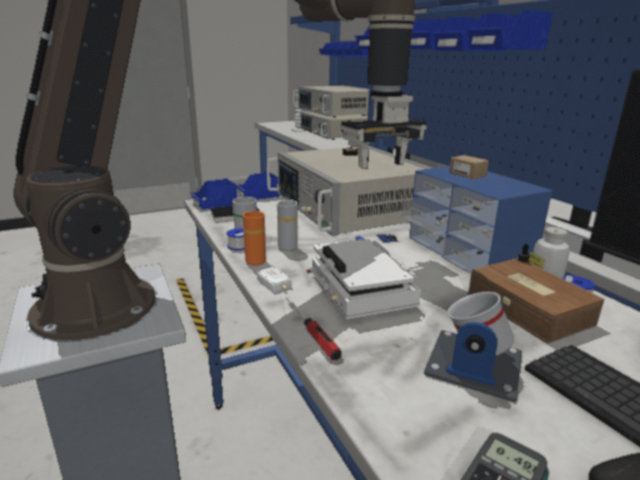

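Call:
jog_arm:
  moves:
    - [[0, 0, 0], [0, 0, 0], 8.76]

```text
validation failed for argument at $.mo...
```

```bash
cat >> h.py <<'E'
from scipy.optimize import minimize
A=np.linspace(0,2*np.pi,48,endpoint=False)
def cyl(o,Rm,r,z0,z1):
    P=np.array([[r*np.cos(a),r*np.sin(a),z] for z in(z0,z1) for a in A]);return P@Rm.T+o
def hullmask(c,P):
    m=np.zeros((480*4,640*4),np.uint8);h=cv2.convexHull((proj(c,P)*4).astype(np.float32)).astype(np.int32)
    cv2.fillConvexPoly(m,h,1);return cv2.resize(m,(640,480),interpolation=cv2.INTER_AREA) if 0 else m.reshape(480,4,640,4).mean((1,3))
def iou(c,P,M):
    h=hullmask(c,P);return np.minimum(h,M).sum()/np.maximum(h,M).sum()
def fit_can(views,r,h,x0):   # views: (cam,mask); upright can on bench
    f=lambda p:-sum(iou(c,cyl([p[0],p[1],0],np.eye(3),r,0,h),M) for c,M in views)/len(views)
    return minimize(f,x0,method='Nelder-Mead',options=dict(initial_simplex=np.array(x0)+[[0,0],[.02,0],[0,.02]],xatol=2e-4,fatol=1e-4))
def wideR(tilt,yaw): # z leans: yaw = direction error, leaning towards -x when 0
    return R.from_euler('ZY',[yaw,-tilt],degrees=True).as_matrix()
E
python3 - <<'E'
from h import *
cs={n:cam(n) for n in('scene','side')}
def best(t,n,near):
    L=[r for r in regions_of(cs[n],t)];L=[r for r in L if np.hypot(*(np.array(r['pixel'])-near))<15];return L[0]['pixels'] if L else None
for t,r,h,ns,nd in(('middle_can',.033,.098,(227,230),(243,210)),('narrow_can',.0265,.125,(281,242),(288,226)),('narrow_can',.0265,.125,(257,263),(254,238))):
    v=[(cs[n],m.astype(float)) for n,p in(('scene',ns),('side',nd)) if (m:=best(t,n,p)) is not None]
    x0=onz(cs['scene'],ns,h/2)[:2]; 
    for vv in(v,v[:1],v[-1:]):
        q=fit_can(vv,r,h,x0);print(t,len(v),q.x.round(4),round(q.fun,3))
v=[(cs['scene'],best('wide_can','scene',(492,328)).astype(float)),(cs['side'],best('wide_can','side',(488,314)).astype(float))]
cr=[(cs['scene'],best('cradle','scene',(486,353))),(cs['side'],best('cradle','side',(482,354)))]
x0=list(onz(cs['scene'],(490,345),.08)[:2]);print(x0)
for n in cs:
  m=best('cradle',n,(484,353))
  ys,xs=np.nonzero(m); 
  for nm,i in(('L',xs.argmin()),('R',xs.argmax()),('B',ys.argmax())):print(n,nm,onz(cs[n],(xs[i],ys[i]),.01).round(3))
E
```

```text
middle_can 2 [0.4085 0.2706] -0.71
middle_can 2 [0.4069 0.2681] -0.882
middle_can 2 [0.4233 0.3247] -0.56
narrow_can 2 [0.4728 0.1162] -0.93
narrow_can 2 [0.471  0.1153] -0.942
narrow_can 2 [0.4731 0.1148] -0.934
narrow_can 2 [0.3677 0.0692] -0.934
narrow_can 2 [0.3647 0.0664] -0.952
narrow_can 2 [0.3689 0.0715] -0.946
[np.float64(0.5407938629894744), np.float64(-0.4868862041706428)]
scene L [ 0.521 -0.413  0.01 ]
scene R [ 0.561 -0.558  0.01 ]
scene B [ 0.541 -0.556  0.01 ]
side L [ 0.475 -0.455  0.01 ]
side R [ 0.659 -0.485  0.01 ]
side B [ 0.548 -0.567  0.01 ]
```

Call:
jog_arm:
  moves:
    - [[6, 2, -2], 0, 8.76]
    - [[6, 2, -2], 0, 8.76]
    - [[6, 2, -2], 0, 8.76]
    - [[6, 2, -1.5], 0, 8.76]
    - [[6, 2, -1.5], 0, 8.76]
    - [[6, 2, -1], 0, 8.76]
    - [[4, 2, 0], 0, 8.76]
    - [[0, 0, 0], 0, 8.76]
    - [[0, 0, 0], 0, 8.76]

```text
time_s: 2.33
tcp_pos: [0.5404, -0.3836, 0.3216]
eef_rot: [180.0, 0.0, -90.0]
contact_force: [-0.6, 1.0, 0.8]
gripper_width: 0.0875
gripper_force: 0.0
```

Run:
```python
from h import *
c=cam('wrist');cv2.imwrite('pics/w1.png',c['pixels']);s=get_state();print(s['time_s'],s['tcp_pos'],s['eef_rot'],np.array(c['hand_eye']).round(3).tolist(),c['W'].round(3).tolist())
for t in('wide_can','cradle'):
    for r in regions_of(c,t):
        ys,xs=np.nonzero(r['pixels']);print(t,round(r['confidence'],2),np.round(r['pixel']),xs.min(),xs.max(),ys.min(),ys.max())
```

```text
2.375 [ 0.54071725 -0.38303355  0.3216051 ] [-1.79999679e+02  1.35080485e-02 -8.99818094e+01] [[0.001, -0.967, -0.254, 0.069], [1.0, 0.001, 0.001, 0.001], [-0.0, -0.254, 0.967, -0.157], [0.0, 0.0, 0.0, 1.0]] [[-1.0, -0.0, -0.001, 0.54], [-0.0, 0.967, 0.255, -0.452], [0.0, 0.255, -0.967, 0.479], [0.0, 0.0, 0.0, 1.0]]
wide_can 0.79 [293. 124.] 250 343 73 175
cradle 0.79 [298. 122.] 220 374 40 201
cradle 0.72 [295. 121.] 249 345 72 175
```

View pics/w1.png

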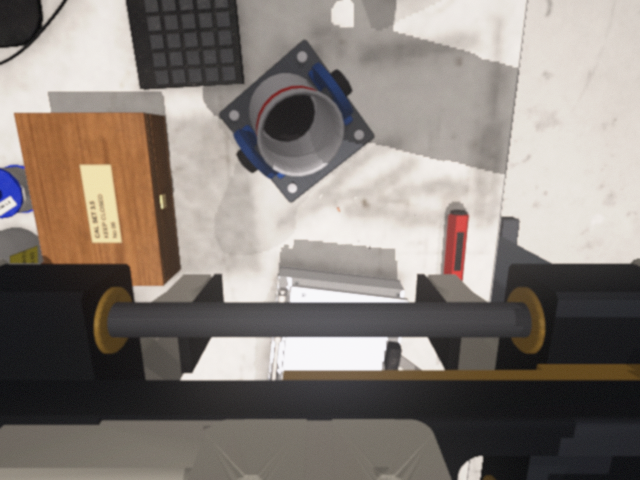

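```bash
cat > fitw.py <<'E'
from h import *
def axes(p): # p: x,y,tilt,yaw -> mouth etc
    Rm=wideR(p[2],p[3]);o=np.array([p[0],p[1],.08]);return o,Rm
def circ(p,r,z):
    o,Rm=axes(p);return np.array([[r*np.cos(a),r*np.sin(a),z] for a in A])@Rm.T+o
def plate(p):
    Rm=wideR(0,p[3]);return np.array([[a*.07,b*.068,.01] for a,b in((1,1),(1,-1),(-1,-1),(-1,1))])@Rm.T+[p[0],p[1],0]
E
python3 - <<'E'
from fitw import *
c=cam('wrist')
C=np.array([[304,40],[374,133],[291,202],[219,114]],float)
W=np.array([onz(c,q,.01)[:2] for q in C]);print(W.round(4).tolist(),W.mean(0))
for i in range(4):
    e=W[(i+1)%4]-W[i];print(round(np.hypot(*e),4),round(np.degrees(np.arctan2(e[1],e[0])),1))
cv2.imwrite('pics/w1z.png',cv2.resize(c['pixels'][20:220,190:400],None,fx=2.8,fy=2.8,interpolation=cv2.INTER_CUBIC))
M=[r for r in regions_of(c,'wide_can')][0]['pixels'].astype(float)
x0=list(W.mean(0))
best=[]
for yaw in(-50,-45,-40,-35,-30):
    f=lambda p:-iou(c,cyl(*axes([p[0],p[1],p[2],yaw]),.04,-.04,.035),M)
    q=minimize(f,x0+[32],method='Nelder-Mead',options=dict(initial_simplex=np.array(x0+[32])+[[0,0,0],[.01,0,0],[0,.01,0],[0,0,6]]));print(yaw,q.x.round(4),round(q.fun,3))
np.save('x0.npy',x0)
E
```

```text
[[0.5576, -0.5609], [0.4734, -0.4585], [0.5757, -0.3737], [0.6602, -0.4801]] [ 0.5667395  -0.46830122]
0.1325 129.4
0.1328 39.7
0.1358 -51.5
0.1306 -141.8
-50 [ 0.5636 -0.4668 29.8212] -0.945
-45 [ 0.5634 -0.4669 29.6653] -0.935
-40 [ 0.564  -0.4665 30.1893] -0.917
-35 [ 0.5643 -0.4662 29.3079] -0.9
-30 [ 0.5654 -0.4649 31.0718] -0.88
```

View pics/w1z.png

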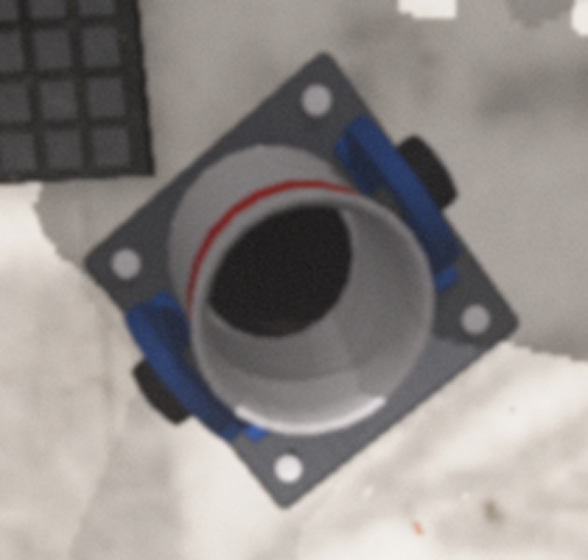

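Run:
```python
from fitw import *
from scipy.optimize import least_squares
c=cam('wrist')
z=lambda L:np.array(L)/2.8+[190,20]
C=z([[323,51],[521,329],[284,510],[83,262]])
bb=z([[190,183],[434,435]]).ravel()
top_back=z([[168,145]])[0] # left/top extreme of the can's underside silhouette
def model(p):
    pl=proj(c,plate(p)); pl=pl[[int(np.argmin(np.hypot(*(pl-q).T))) for q in C]]
    m=proj(c,circ(p,.04,.035)); b=proj(c,circ(p,.04,-.04))
    pd=proj(c,circ(p,.031,.035-p[4]))
    dk=z([[276,337],[352,258]]) # bottom-most, right-most of dark disc
    return np.r_[((pl-C)*.5).ravel(), m.min(0)-bb[:2],m.max(0)-bb[2:],(b.min(0)-top_back)*.7,.7*(pd[:,1].max()-dk[0,1]),.7*(pd[:,0].max()-dk[1,0])]
q=least_squares(model,[.566,-.467,30,-50,.055],x_scale=[.01,.01,5,5,.01]);p=q.x
print(p.round(4),q.fun.round(1));np.save('w.npy',p)
o,Rm=axes(p);print('axis dir',Rm[:,2].round(3),'mouth',(o+Rm[:,2]*.035).round(4))
```

```text
[  0.5649  -0.4679  22.3074 -51.7146   0.0737] [ 0.5 -1.1  1.1 -0.7  0.1  1.1 -0.9 -0.1  1.5  2.4 -2.9 -3.4  1.5  1.4
 -0.1  0.1]
axis dir [-0.235  0.298  0.925] mouth [ 0.5567 -0.4575  0.1124]
```

Run:
```python
from fitw import *
from scipy.optimize import least_squares
c=cam('wrist')
z=lambda L:np.array(L)/2.8+[190,20]
C=z([[323,51],[521,329],[284,510],[83,262]])
bb=z([[190,183],[434,435]]).ravel()
tb=z([[168,145]])[0]
for dz in(0,.01):
  def model(p,pad=1):
    D=np.array([0,0,p[6]])
    pl=proj(c,plate(p)+D); pl=pl[[int(np.argmin(np.hypot(*(pl-q).T))) for q in C]]
    m=proj(c,circ(p,p[5],.035)+D); b=proj(c,circ(p,.04,-.04)+D); pd=proj(c,circ(p,.031,.035-p[4])+D)
    dk=z([[276,337],[352,258]])
    return np.r_[((pl-C)*.5).ravel(), m.min(0)-bb[:2],m.max(0)-bb[2:],(b.min(0)-tb),.7*(pd[:,1].max()-dk[0,1]),.7*(pd[:,0].max()-dk[1,0]),(p[6]/.002),(p[5]-.0405)/.001,(p[4]-.054)/.006]
  q=least_squares(model,[.566,-.467,30,-50,.055,.04,0],x_scale=[.01,.01,5,5,.01,.003,.002]);p=q.x
print(p.round(4),q.fun.round(1));np.save('w.npy',p)
o,Rm=axes(p);print('axis dir',Rm[:,2].round(3),'mouth',(o+Rm[:,2]*.035).round(4))
im=cv2.resize(c['pixels'][20:220,190:400],None,fx=2.8,fy=2.8,interpolation=cv2.INTER_CUBIC)
for P,col in((plate(p),(0,255,255)),(circ(p,.04,.035),(0,255,0)),(circ(p,.04,-.04),(255,0,255)),(circ(p,.036,.026),(0,128,255)),(circ(p,.031,.035-p[4]),(0,0,255))):
    cv2.polylines(im,[((proj(c,P)-[190,20])*2.8).astype(int)],True,col,1)
cv2.imwrite('pics/w1o.png',im)
```

```text
[ 5.65500e-01 -4.68500e-01  2.57331e+01 -5.17753e+01  6.26000e-02
  4.26000e-02 -5.00000e-04] [ 0.3 -1.3  0.8 -0.9 -0.2  0.8 -1.1 -0.3 -0.3  1.1 -0.3 -0.9  0.4 -0.
  0.7  0.5 -0.2  2.1  1.4]
axis dir [-0.269  0.341  0.901] mouth [ 0.5561 -0.4566  0.1115]
```

View pics/w1o.png

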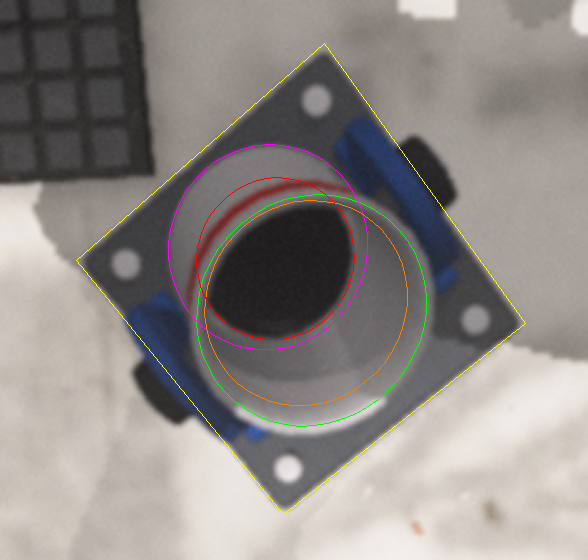

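Call:
jog_arm:
  moves:
    - [[-6.2, 1.0, 0], 0, 8.76]
    - [[-6.2, 1.0, 0], 0, 8.76]
    - [[-6.2, 1.0, 0], 0, 8.76]
    - [[-6.2, 1.0, 0], 0, 8.76]
    - [[-6.2, 1.0, 0.5], 0, 8.76]
    - [[-6.2, 1.0, 0.5], 0, 8.76]
    - [[-6.2, 1.5, 0.5], 0, 8.76]
    - [[-6.2, 2.0, 0.5], 0, 8.76]
    - [[-6.2, 2.5, 0.5], 0, 8.76]
    - [[-6.2, 2.5, 0.5], 0, 8.76]
    - [[-6.2, 2.5, 0], 0, 8.76]
    - [[0, 0, 0], -9.5, 8.76]

```text
time_s: 4.18
tcp_pos: [0.3752, 0.2834, 0.2927]
eef_rot: [-180.0, 0.0, -80.1]
contact_force: [0.9, -1.1, -0.4]
gripper_width: 0.0877
gripper_force: 0.0
```

Call:
jog_arm:
  moves:
    - [[0, 0, 0], -9.5, 8.76]
    - [[0, 0, 0], -9.5, 8.76]
    - [[0, 0, 0], -9.5, 8.76]
    - [[0, 0, 0], 0, 8.76]
    - [[0, 0, 0], 0, 8.76]

```text
time_s: 4.8
tcp_pos: [0.3769, 0.2798, 0.2929]
eef_rot: [-180.0, 0.0, -52.2]
contact_force: [-0.5, 0.2, 0.3]
gripper_width: 0.0878
gripper_force: 0.0
```

```bash
cat > look.py <<'E'
from h import *
import sys
name=sys.argv[1];c=cam('wrist');cv2.imwrite(f'pics/{name}.png',c['pixels']);s=get_state();print(s['time_s'],s['tcp_pos'],s['eef_rot'])
Rt=T_tool(s)[:3,:3]
for t,r,h,x0 in(('middle_can',.033,.098,[.407,.268]),('narrow_can',.0265,.125,[.472,.1155])):
    for g in regions_of(c,t):
        ys,xs=np.nonzero(g['pixels']);M=g['pixels'].astype(float)
        q=fit_can([(c,M)],r,h,x0);d=Rt.T@np.r_[q.x-s['tcp_pos'][:2],0]
        print(t,round(g['confidence'],2),np.round(g['pixel']),xs.min(),xs.max(),ys.min(),ys.max(),q.x.round(4),round(q.fun,3),'tool dxy cm',(d*100).round(2))
E
python3 look.py w2
```

```text
4.85 [0.37695727 0.27974079 0.29285939] [-1.79993808e+02  2.34543805e-03 -5.21602944e+01]
middle_can 0.98 [310. 178.] 275 343 143 213 [0.4017 0.2602] -0.965 tool dxy cm [ 3.06 -0.76 -0.  ]
narrow_can 0.86 [474.  33.] 424 532 0 76 [0.472  0.1155] -0.0 tool dxy cm [18.8   2.57 -0.  ]
narrow_can 0.73 [350.  20.] 322 381 0 48 [0.4698 0.1099] -0.983 tool dxy cm [19.1   3.09 -0.  ]
narrow_can 0.41 [216. 258.] 145 287 201 302 [0.472  0.1155] -0.0 tool dxy cm [18.8   2.57 -0.  ]
```

View pics/w2.png

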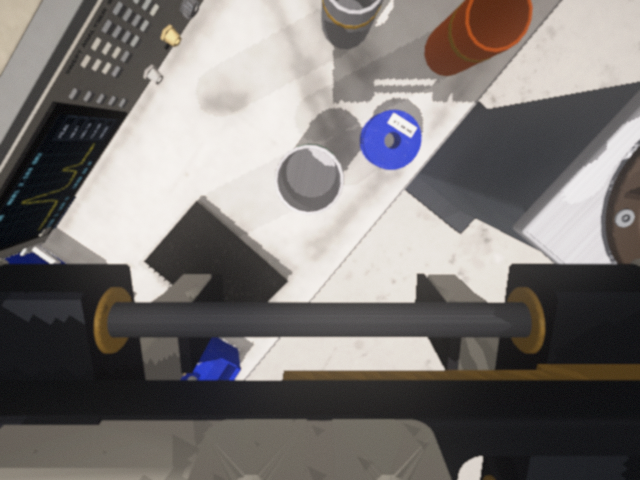

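Run:
```python
from h import *
c=cam('wrist')
for xy in((.4017,.2602),(.407,.268)):
  for h in(0,.098):
    p=proj(c,cyl([*xy,0],np.eye(3),.033,h,h));print(xy,h,p.min(0).round(1),p.max(0).round(1))
```

```text
(0.4017, 0.2602) 0 [284.1 142.9] [339.3 198.8]
(0.4017, 0.2602) 0.098 [274.7 144.1] [344.9 214.6]
(0.407, 0.268) 0 [276.7 145.4] [331.8 201.1]
(0.407, 0.268) 0.098 [265.3 147.3] [335.3 217.6]
```

Call:
jog_arm:
  moves:
    - [[3.06, -0.76, 0], 0, 8.76]
    - [[0, 0, 6], 0, 8.76]
    - [[0, 0, 6], 0, 8.76]
    - [[0, 0, 6], 0, 8.76]
    - [[0, 0, 4.4], 0, 8.76]
    - [[0, 0, 0], 0, 8.76]
    - [[0, 0, 0], 0, 6.0]
    - [[0, 0, 0], 0, 6.0]
    - [[0, 0, 0], 0, 6.0]
    - [[0, 0, 0], 0, 6.0]
  newtons: 10

```text
time_s: 6.25
tcp_pos: [0.4028, 0.2613, 0.0703]
eef_rot: [-179.8, 0.0, -52.0]
contact_force: [0.1, 1.1, 6.7]
gripper_width: 0.0654
gripper_force: 10.0
```

Call:
jog_arm:
  moves:
    - [[-0.41, 0, -0.13], 0, 6.0]
    - [[-0.41, 0, -0.1], 0, 6.0]
    - [[-0.42, 0, -0.09], 0, 6.0]
    - [[-0.42, 0, -0.06], 0, 6.0]
    - [[-0.42, 0, -0.05], 0, 6.0]
    - [[-0.42, 0, -0.02], 0, 6.0]
    - [[-0.43, 0, -0.01], 0, 6.0]
    - [[-0.43, 0, 0.01], 0, 6.0]
    - [[-0.43, 0, 0.03], 0, 6.0]
    - [[-0.43, 0, 0.05], 0, 6.0]
    - [[0, 0, 0], 0, 6.0]
  newtons: 8

```text
time_s: 7.62
tcp_pos: [0.3757, 0.2937, 0.0724]
eef_rot: [180.0, -0.0, -52.0]
contact_force: [0.6, 0.3, -1.5]
gripper_width: 0.0651
gripper_force: 8.0
```

Run:
```python
from h import *
for n in('scene','side'):
    c=cam(n);cv2.imwrite(f'pics/t_{n}.png',c['pixels'])
    if n=='scene':cv2.imwrite('pics/t_crop.png',cv2.resize(c['pixels'][150:300,150:330],None,fx=3.5,fy=3.5,interpolation=cv2.INTER_CUBIC))
```

```text
(no output)
```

View pics/t_crop.png

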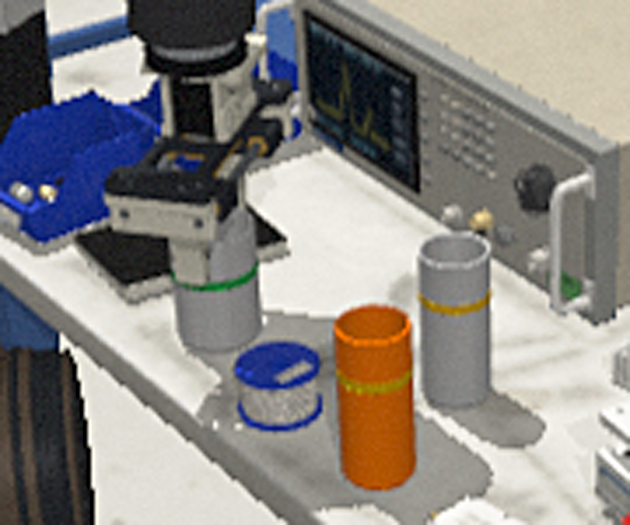

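Call:
jog_arm:
  moves:
    - [[0, 0, -0.4], 0, 6.0]
    - [[4.2, 0, 0], 0, 6.0]
    - [[0, 0, 0.4], 0, 6.0]
    - [[0, 0, 0.3], 0, 6.0]
    - [[0, 0, 0.1], 0, 6.0]
    - [[0, 0, 0], 0, 6.0]
  newtons: 8

```text
time_s: 8.48
tcp_pos: [0.4016, 0.2608, 0.0692]
eef_rot: [-180.0, -0.0, -51.9]
contact_force: [-1.1, -3.1, 6.7]
gripper_width: 0.0652
gripper_force: 8.0
```

Call:
jog_arm:
  moves:
    - [[-0.3, 0, 0], 0, 6.0]
    - [[-0.4, 0, 0], 0, 6.0]
    - [[-0.4, 0, -0.03], 0, 6.0]
    - [[-0.4, 0, -0.05], 0, 6.0]
    - [[-0.4, 0, -0.05], 0, 6.0]
  newtons: 4

```text
time_s: 9.1
tcp_pos: [0.3899, 0.2758, 0.0699]
eef_rot: [-180.0, 0.0, -52.0]
contact_force: [-0.3, -1.7, 2.3]
gripper_width: 0.0646
gripper_force: 4.0
```

Run:
```python
from h import *
c=cam('scene');cv2.imwrite('pics/t_crop2.png',cv2.resize(c['pixels'][150:280,170:330],None,fx=3.5,fy=3.5,interpolation=cv2.INTER_CUBIC))
```

```text
(no output)
```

View pics/t_crop2.png

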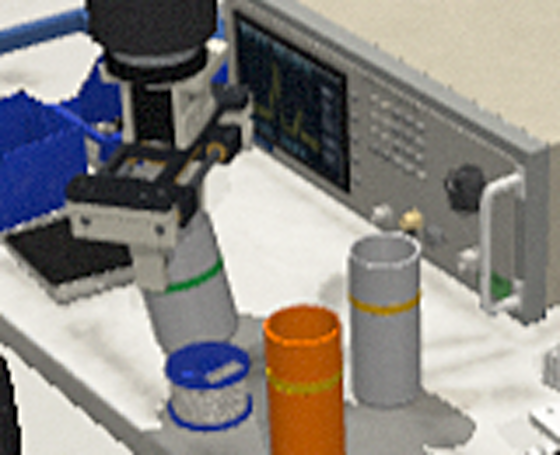

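Call:
jog_arm:
  moves:
    - [[-0.4, 0, -0.03], 0, 6.0]
    - [[-0.4, 0, -0.02], 0, 6.0]
    - [[-0.4, 0, 0], 0, 6.0]
    - [[-0.4, 0, 0], 0, 6.0]
    - [[-0.4, 0, 0.03], 0, 6.0]
    - [[-0.4, 0, 0.05], 0, 6.0]
    - [[0, 0, 0], 0, 6.0]
  newtons: 4

```text
time_s: 10.02
tcp_pos: [0.375, 0.2946, 0.0694]
eef_rot: [180.0, 0.0, -52.0]
contact_force: [-0.8, 0.8, 0.7]
gripper_width: 0.0653
gripper_force: 4.0
```

Call:
jog_arm:
  moves:
    - [[0, 0, 0], 0, 6.0]
    - [[0, 0, 0], 0, 6.0]
    - [[0, 0, -1], 0, 6.0]
    - [[0, 0, -4], 0, 6.0]
    - [[0, 0, -5], 0, 6.0]
    - [[0, 0, -5], 0, 6.0]
    - [[0, 0, 0], 0, 6.0]
    - [[0, 0, 0], 0, 6.0]
  newtons: 45

```text
time_s: 11.02
tcp_pos: [0.3748, 0.2938, 0.2193]
eef_rot: [180.0, 0.0, -52.0]
contact_force: [0.1, -1.1, -1.5]
gripper_width: 0.0649
gripper_force: 45.0
```

```bash
cat > tilt.py <<'E'
from h import *
import sys
t,r,h,g0=('middle_can',.033,.098,.088) if sys.argv[1]=='m' else ('narrow_can',.0265,.125,.115)
s=get_state();T=T_tool(s);G=T[:3,3]-.019*T[:3,2];V=[]
print('tcp',s['tcp_pos'].round(4),s['gripper_width'],s['contact_force'])
Rm=lambda a:T[:3,:3]@R.from_euler('x',180,degrees=True).as_matrix()@R.from_euler('y',-a,degrees=True).as_matrix()
for n in('scene','side'):
    c=cam(n);near=proj(c,G-[0,0,.04])[0]
    L=[g for g in regions_of(c,t) if np.hypot(*(np.array(g['pixel'])-near))<25]
    if L:V.append((c,L[0]['pixels'].astype(float)));print(n,L[0]['confidence'],L[0]['pixel'],near.round())
    else:print(n,'none',near)
def f(p,views):
    e=0
    for c,M in views:
        o=G-Rm(p[0])[:,2]*p[1]
        o=o+np.r_[p[2:4],0]
        lo=hullmask(c,cyl(o,Rm(p[0]),r,0,h-.05));al=hullmask(c,cyl(o,Rm(p[0]),r,0,h))
        e+=((lo*(1-M)).sum()+(M*(1-al)).sum())/lo.sum()
    return e/len(views)+ (((p[2:4])/.003)**2).sum()*.01
for v in [V]+[[x] for x in V]:
    x0=np.array([25,g0,0,0]);q=minimize(f,x0,args=(v,),method='Nelder-Mead',options=dict(initial_simplex=x0+np.vstack([np.zeros(4),np.diag([6,.01,.003,.003])]),maxiter=250))
    print('tilt,axial grasp,dx,dy',q.x.round(4),round(q.fun,3))
E
python3 tilt.py m
```

```text
tcp [0.3748 0.2938 0.2193] 0.06486523760982194 [ 0.09911312 -1.10134356 -1.50739549]
scene 0.85 [217.4, 181.1] [207. 180.]
side 0.81 [233.3, 162.1] [228. 163.]
tilt,axial grasp,dx,dy [2.75717e+01 8.46000e-02 8.00000e-04 1.40000e-03] 0.06
tilt,axial grasp,dx,dy [ 2.45412e+01  8.31000e-02  1.40000e-03 -4.00000e-04] 0.041
tilt,axial grasp,dx,dy [ 2.79767e+01  8.38000e-02  1.40000e-03 -5.00000e-04] 0.052
```

Call:
jog_arm:
  moves:
    - [[0, 0, 5], 0, 6.0]
    - [[0, 0, 5], 0, 6.0]
    - [[0, 0, 4], 0, 6.0]
    - [[0, 0, 0.9], 0, 6.0]
    - [[0, 0, 0.1], 0, 6.0]
    - [[0, 0, 0], 0, 6.0]
  newtons: 45

```text
time_s: 11.98
tcp_pos: [0.3756, 0.2948, 0.0701]
eef_rot: [-180.0, 0.0, -52.0]
contact_force: [-0.2, 0.2, -1.9]
gripper_width: 0.0649
gripper_force: 45.0
```

Call:
jog_arm:
  moves:
    - [[0.4, 0, 0], 0, 6.0]
    - [[0.4, 0, 0], 0, 6.0]
    - [[0.4, 0, 0], 0, 6.0]
    - [[0.4, 0, 0], 0, 6.0]
    - [[0.4, 0, 0.05], 0, 6.0]
    - [[0.4, 0, 0.05], 0, 6.0]
    - [[0.4, 0, 0.07], 0, 6.0]
    - [[0.4, 0, 0.08], 0, 6.0]
    - [[0.4, 0, 0.1], 0, 6.0]
    - [[0.4, 0, 0.1], 0, 6.0]
    - [[0.1, 0, 0.1], 0, 6.0]
    - [[0, 0, 0], 0, 6.0]
  newtons: 4

```text
time_s: 13.48
tcp_pos: [0.4008, 0.2619, 0.064]
eef_rot: [-180.0, -0.0, -52.0]
contact_force: [1.2, -0.6, 3.0]
gripper_width: 0.065
gripper_force: 4.0
```

```bash
python3 tilt.py m
```

```text
tcp [0.4008 0.2619 0.064 ] 0.06504903518229668 [ 1.15551146 -0.6110185   2.99629252]
scene 0.96 [233.0, 234.5] [226. 234.]
side 0.64 [244.7, 208.2] [244. 219.]
tilt,axial grasp,dx,dy [ 5.8562e+00  6.5100e-02  1.9000e-03 -2.0000e-04] 0.509
tilt,axial grasp,dx,dy [ 4.0834e+00  7.3500e-02  2.7000e-03 -1.5000e-03] 0.246
tilt,axial grasp,dx,dy [ 3.31564e+01  3.25000e-02  1.80000e-03 -4.00000e-04] 0.597
```

Call:
jog_arm:
  moves:
    - [[0, 0, 0], 0, 8.0]
    - [[0, 0, 0], 0, 8.0]
    - [[0, 0, -1.1], 0, 8.0]
    - [[0, 0, 0], 0, 8.0]
    - [[0, 0, 0], 0, 6.0]
    - [[0, 0, 0], 0, 6.0]
    - [[0, 0, 0], 0, 6.0]
    - [[0, 0, 0.1], 0, 6.0]
  newtons: 6

```text
time_s: 14.68
tcp_pos: [0.4007, 0.2621, 0.0744]
eef_rot: [-180.0, -0.0, -52.0]
contact_force: [-2.8, -1.6, 9.3]
gripper_width: 0.065
gripper_force: 6.0
```

Call:
jog_arm:
  moves:
    - [[-0.4, 0, 0.05], 0, 6.0]
    - [[-0.4, 0, 0], 0, 6.0]
    - [[-0.4, 0, -0.09], 0, 6.0]
    - [[-0.4, 0, -0.09], 0, 6.0]
    - [[-0.4, 0, -0.08], 0, 6.0]
    - [[-0.4, 0, -0.06], 0, 6.0]
    - [[-0.4, 0, -0.03], 0, 6.0]
    - [[-0.4, 0, 0], 0, 6.0]
    - [[-0.4, 0, 0.03], 0, 6.0]
    - [[-0.4, 0, 0.05], 0, 6.0]
    - [[-0.4, 0, 0.05], 0, 6.0]
    - [[0, 0, 0], 0, 6.0]
  newtons: 3.5

```text
time_s: 16.18
tcp_pos: [0.3733, 0.2969, 0.0757]
eef_rot: [180.0, 0.0, -52.0]
contact_force: [-0.5, 0.2, -0.8]
gripper_width: 0.065
gripper_force: 3.5
```

Call:
jog_arm:
  moves:
    - [[0, 0, 0], 0, 6.0]
    - [[0, 0, 0], 0, 6.0]
    - [[0, 0, -1], 0, 6.0]
    - [[0, 0, -4], 0, 6.0]
    - [[0, 0, -5], 0, 6.0]
    - [[0, 0, -5], 0, 6.0]
    - [[0, 0, 0], 0, 6.0]
  newtons: 45

```text
time_s: 17.05
tcp_pos: [0.375, 0.2985, 0.2306]
eef_rot: [-179.5, 0.1, -52.0]
contact_force: [-0.1, -1.1, -2.8]
gripper_width: 0.064
gripper_force: 45.0
```

```bash
python3 tilt.py m
```

```text
tcp [0.375  0.2985 0.2306] 0.06402771133429898 [-0.09133119 -1.0882293  -2.79726731]
scene 0.61 [213.5, 178.1] [206. 176.]
side 0.65 [233.4, 162.7] [228. 159.]
tilt,axial grasp,dx,dy [ 1.02054e+01  9.30000e-02  6.00000e-03 -1.10000e-03] 0.147
tilt,axial grasp,dx,dy [ 1.206e+01  9.180e-02  4.200e-03 -3.000e-04] 0.098
tilt,axial grasp,dx,dy [ 1.0285e+01  9.5800e-02  6.4000e-03 -1.6000e-03] 0.153
```

Call:
jog_arm:
  moves:
    - [[2, 0, 3], 0, 6.0]
    - [[0, 0, 5], 0, 6.0]
    - [[0, 0, 5], 0, 6.0]
    - [[0, 0, 2], 0, 6.0]
    - [[0, 0, 0.3], 0, 6.0]
    - [[0, 0, 0.15], 0, 6.0]
    - [[0, 0, 0], 0, 6.0]
  newtons: 45

```text
time_s: 18.12
tcp_pos: [0.3854, 0.2787, 0.0719]
eef_rot: [179.8, -0.2, -51.9]
contact_force: [-6.0, -8.7, 27.0]
gripper_width: 0.0645
gripper_force: 45.2
```

Call:
jog_arm:
  moves:
    - [[0, 0, -0.3], 0, 6.0]
    - [[0, 0, 0], 0, 6.0]

```text
time_s: 18.38
tcp_pos: [0.3855, 0.2805, 0.0735]
eef_rot: [179.9, -0.0, -52.0]
contact_force: [0.1, 0.5, -1.1]
gripper_width: 0.0643
gripper_force: 45.0
```

Call:
jog_arm:
  moves:
    - [[0, 0, 0], 0, 6.0]
    - [[-0.4, 0, 0], 0, 6.0]
    - [[-0.4, 0, 0], 0, 6.0]
    - [[-0.4, 0, 0], 0, 6.0]
    - [[-0.4, 0, 0.03], 0, 6.0]
    - [[-0.4, 0, 0.03], 0, 6.0]
    - [[-0.4, 0, 0.05], 0, 6.0]
    - [[0, 0, 0], 0, 6.0]
  newtons: 4

```text
time_s: 19.38
tcp_pos: [0.3708, 0.3001, 0.0731]
eef_rot: [-180.0, 0.0, -52.0]
contact_force: [0.6, -0.2, -1.6]
gripper_width: 0.0649
gripper_force: 4.0
```

Call:
jog_arm:
  moves:
    - [[0, 0, 0], 0, 6.0]
    - [[0, 0, 0], 0, 6.0]
    - [[0, 0, -1], 0, 6.0]
    - [[0, 0, -4], 0, 6.0]
    - [[0, 0, -5], 0, 6.0]
    - [[0, 0, -5], 0, 6.0]
    - [[0, 0, 0], 0, 6.0]
  newtons: 45

```text
time_s: 20.25
tcp_pos: [0.3725, 0.3017, 0.228]
eef_rot: [-179.5, 0.1, -52.0]
contact_force: [0.5, 0.3, -2.4]
gripper_width: 0.0641
gripper_force: 45.0
```

```bash
python3 tilt.py m
```

```text
tcp [0.3725 0.3017 0.228 ] 0.06408274127667861 [ 0.46262485  0.29806073 -2.42757768]
scene 0.82 [211.4, 178.5] [204. 176.]
side 0.61 [232.9, 161.0] [227. 160.]
tilt,axial grasp,dx,dy [ 7.9659e+00  9.3300e-02  5.7000e-03 -1.0000e-04] 0.18
tilt,axial grasp,dx,dy [ 1.07416e+01  9.12000e-02  3.00000e-03 -8.00000e-04] 0.144
tilt,axial grasp,dx,dy [ 6.3437e+00  9.4000e-02  6.8000e-03 -1.4000e-03] 0.184
```

Run:
```python
from h import *
a=cam('scene')['pixels'][120:230,160:270];b=cam('side')['pixels'][105:215,180:290]
cv2.imwrite('pics/t3.png',np.hstack([cv2.resize(i,(400,400),interpolation=cv2.INTER_CUBIC) for i in(a,b)]))
```

```text
(no output)
```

View pics/t3.png

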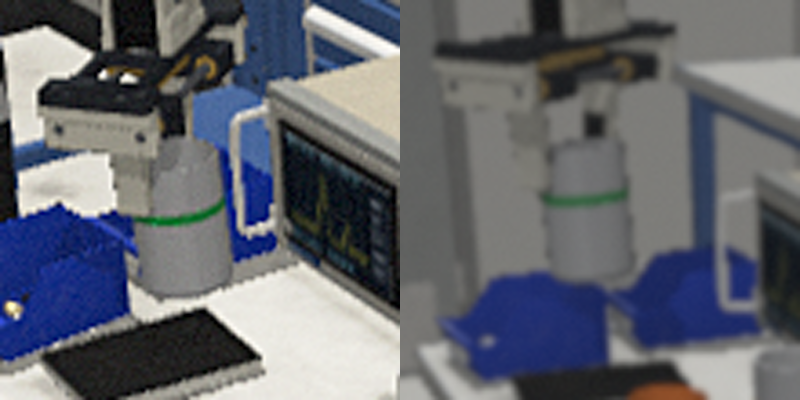

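Call:
jog_arm:
  moves:
    - [[3, 0, 3], 0, 6.0]
    - [[0, 0, 5], 0, 6.0]
    - [[0, 0, 5], 0, 6.0]
    - [[0, 0, 2], 0, 6.0]
    - [[0, 0, 0.05], 0, 6.0]
    - [[0, 0, 0], 0, 6.0]
    - [[0, 0, 0], 0, 6.0]
  newtons: 45

```text
time_s: 21.42
tcp_pos: [0.3894, 0.2763, 0.0726]
eef_rot: [-180.0, 0.0, -52.0]
contact_force: [0.1, 1.3, -1.0]
gripper_width: 0.0644
gripper_force: 45.0
```

Call:
jog_arm:
  moves:
    - [[0, 0, 0.08], 0, 6.0]
    - [[0, 0, 0.0], 0, 6.0]

```text
time_s: 21.68
tcp_pos: [0.3894, 0.2762, 0.0719]
eef_rot: [-180.0, 0.0, -52.0]
contact_force: [-0.6, 1.0, -2.3]
gripper_width: 0.0641
gripper_force: 45.0
```

Call:
jog_arm:
  moves:
    - [[0, 0, 0.1], 0, 6.0]
    - [[0, 0, 0.1], 0, 6.0]
    - [[0, 0, 0], 0, 6.0]

```text
time_s: 22.05
tcp_pos: [0.3894, 0.2762, 0.0697]
eef_rot: [180.0, -0.0, -52.0]
contact_force: [-0.2, -0.5, -0.7]
gripper_width: 0.064
gripper_force: 45.0
```

Call:
jog_arm:
  moves:
    - [[0, 0, 0.1], 0, 6.0]
    - [[0, 0, 0.1], 0, 6.0]
    - [[0, 0, 0.1], 0, 6.0]
    - [[0, 0, 0], 0, 6.0]
  newtons: 5

```text
time_s: 22.55
tcp_pos: [0.3896, 0.2758, 0.0673]
eef_rot: [180.0, -0.0, -52.0]
contact_force: [-1.5, -2.8, 6.0]
gripper_width: 0.0649
gripper_force: 5.0
```

Call:
jog_arm:
  moves:
    - [[0.3, 0, 0.02], 0, 6.0]
    - [[0.4, 0, 0.03], 0, 6.0]
    - [[0.4, 0, 0.05], 0, 6.0]
    - [[0.4, 0, 0.05], 0, 6.0]
    - [[0.2, 0, 0.05], 0, 6.0]
    - [[0, 0, 0], 8.0, 6.0]
    - [[0, 0, 0], -8.0, 8.0]
    - [[0, 0, 0], 0, 8.0]
    - [[0, 0, -0.98], 0, 8.0]
    - [[0, 0, 0], 0, 6.0]
    - [[0, 0, 0], 0, 6.0]
    - [[0, 0, 0], 0, 6.0]
  newtons: 4

```text
time_s: 24.05
tcp_pos: [0.4001, 0.263, 0.0748]
eef_rot: [-180.0, 0.0, -52.0]
contact_force: [-0.5, 0.3, 3.4]
gripper_width: 0.0661
gripper_force: 4.0
```

Call:
jog_arm:
  moves:
    - [[0, 0, 0.1], 0, 6.0]
    - [[-0.3, 0, 0], 0, 6.0]
    - [[-0.4, 0, 0], 0, 6.0]
    - [[-0.4, 0, -0.04], 0, 6.0]
    - [[-0.4, 0, -0.06], 0, 6.0]
  newtons: 4

```text
time_s: 24.68
tcp_pos: [0.3907, 0.2749, 0.0747]
eef_rot: [-180.0, -0.0, -52.0]
contact_force: [1.4, -0.7, 2.7]
gripper_width: 0.0657
gripper_force: 4.0
```

Call:
jog_arm:
  moves:
    - [[-0.4, 0, -0.06], 0, 6.0]
    - [[-0.4, 0, -0.04], 0, 6.0]
    - [[-0.4, 0, -0.03], 0, 6.0]
    - [[-0.4, 0, 0], 0, 6.0]
  newtons: 4

```text
time_s: 25.18
tcp_pos: [0.3805, 0.2873, 0.0757]
eef_rot: [180.0, -0.0, -52.0]
contact_force: [0.7, -0.5, 0.0]
gripper_width: 0.0661
gripper_force: 4.0
```

Call:
jog_arm:
  moves:
    - [[-0.4, 0, 0.04], 0, 6.0]
    - [[-0.4, 0, 0.05], 0, 6.0]
    - [[-0.4, 0, 0.05], 0, 6.0]
    - [[-0.3, 0, 0.05], 0, 6.0]
    - [[0, 0, 0], 0, 6.0]
  newtons: 4

```text
time_s: 25.8
tcp_pos: [0.3715, 0.2993, 0.074]
eef_rot: [-180.0, 0.0, -52.0]
contact_force: [1.6, 0.3, 0.7]
gripper_width: 0.0656
gripper_force: 4.0
```

Call:
jog_arm:
  moves:
    - [[0, 0, 0], 0, 6.0]
    - [[0, 0, 0], 0, 6.0]
    - [[0, 0, -1], 0, 6.0]
    - [[0, 0, -5], 0, 6.0]
    - [[0, 0, -5], 0, 6.0]
    - [[0, 0, -4], 0, 6.0]
    - [[0, 0, 0], 0, 6.0]
    - [[0, 0, 0], 0, 6.0]
  newtons: 45

```text
time_s: 26.8
tcp_pos: [0.3708, 0.2984, 0.2234]
eef_rot: [179.9, 0.0, -52.0]
contact_force: [-0.1, -1.0, -1.8]
gripper_width: 0.0647
gripper_force: 44.8
```

```bash
python3 tilt.py m
```

```text
tcp [0.3708 0.2984 0.2234] 0.06471432425443462 [-0.10975686 -0.99135354 -1.77042596]
scene none [204.59807985 178.48620732]
side 0.6 [232.3, 163.7] [227. 162.]
tilt,axial grasp,dx,dy [ 2.87109e+01  8.98000e-02  1.00000e-03 -5.00000e-04] 0.043
tilt,axial grasp,dx,dy [ 2.87109e+01  8.98000e-02  1.00000e-03 -5.00000e-04] 0.043
```

Call:
jog_arm:
  moves:
    - [[2, 1, -4], 0, 6.0]
    - [[4.5, 2.2, 0], 0, 6.0]
    - [[4.9, 2.4, 0], 0, 6.0]
    - [[4.9, 2.4, 0], 0, 6.0]
    - [[4.9, 2.4, 0], 0, 6.0]
    - [[4.9, 2.4, 0], 0, 6.0]
    - [[4.9, 2.4, 0], 0, 6.0]
    - [[4.9, 2.4, 0], 0, 6.0]
    - [[4.9, 2.4, 0], 0, 6.0]
    - [[4.9, 2.4, 0], 0, 6.0]
    - [[4.9, 2.4, 0], 0, 6.0]
    - [[4.9, 2.4, 0], 0, 6.0]

```text
time_s: 28.5
tcp_pos: [0.4988, -0.3076, 0.2629]
eef_rot: [179.9, 0.1, -52.0]
contact_force: [0.6, 1.0, -1.2]
gripper_width: 0.0647
gripper_force: 44.8
```

Call:
jog_arm:
  moves:
    - [[4.9, 2.4, 0], 0, 6.0]
    - [[3, 1.5, 1], 0, 6.0]
    - [[1, 0.5, 1], 0, 6.0]
    - [[0, 0, 0], 0, 6.0]
    - [[0, 0, 0], 0, 6.0]
    - [[0, 0, 0], 0, 6.0]

```text
time_s: 29.25
tcp_pos: [0.5194, -0.4021, 0.245]
eef_rot: [-180.0, -0.1, -51.9]
contact_force: [-0.1, 0.4, -1.3]
gripper_width: 0.0649
gripper_force: 44.8
```

```bash
cat > aim.py <<'E'
# held can foot vs the mouth, in the wide can's frame and as tool shifts; args: can tilt, g
from fitw import *
import sys
ct,g=float(sys.argv[1]),float(sys.argv[2])
s=get_state();T=T_tool(s);G=T[:3,3]-.019*T[:3,2]
Rc=T[:3,:3]@R.from_euler('x',180,degrees=True).as_matrix()@R.from_euler('y',-ct,degrees=True).as_matrix()
foot=G-Rc[:,2]*g
Rw=wideR(26.5,-51.8);M=np.load('w.npy');M=np.array([.5561,-.4566,.1115])
e=Rw.T@(foot-M)
print(s['time_s'],'tcp',s['tcp_pos'].round(4),s['eef_rot'].round(1),'F',s['contact_force'].round(1))
print('foot in mouth frame mm',(e*1000).round(1),'tool shift cm to 0,0,same height',(T[:3,:3].T@(Rw@np.r_[-e[:2],0])*100).round(2),'insert dir tool',(T[:3,:3].T@-Rw[:,2]).round(3))
E
python3 aim.py 27 .0895; python3 tilt.py m
```

```text
29.25 tcp [ 0.5194 -0.4021  0.245 ] [-1.80e+02 -1.00e-01 -5.19e+01] F [-0.1  0.4 -1.3]
foot in mouth frame mm [10.3  4.8 76.2] tool shift cm to 0,0,same height [-0.92  0.48  0.46] insert dir tool [ 0.445 -0.     0.895]
tcp [ 0.5194 -0.4021  0.245 ] 0.06491650955347707 [-0.05048469  0.37311395 -1.29592473]
scene none [459.17865083 270.52745511]
side 0.56 [458.4, 238.2] [439. 232.]
tilt,axial grasp,dx,dy [ 2.77244e+01  8.76000e-02  1.50000e-03 -7.00000e-04] 0.038
tilt,axial grasp,dx,dy [ 2.77244e+01  8.76000e-02  1.50000e-03 -7.00000e-04] 0.038
```

Call:
jog_arm:
  moves:
    - [[-0.92, 0.48, 0.46], 0, 6.0]
    - [[0.9, 0, 1.8], 0, 6.0]
    - [[0.9, 0, 1.8], 0, 6.0]
    - [[0.9, 0, 1.8], 0, 6.0]
    - [[0, 0, 0], 0, 6.0]
    - [[0, 0, 0], 0, 6.0]

```text
time_s: 30.2
tcp_pos: [0.5264, -0.4202, 0.1853]
eef_rot: [180.0, 0.0, -52.0]
contact_force: [0.1, 0.3, -0.4]
gripper_width: 0.0648
gripper_force: 44.8
```

```bash
python3 aim.py 27 .0895
python3 - <<'E'
from h import *
a=cam('scene')['pixels'][240:390,410:560];b=cam('side')['pixels'][210:390,390:570]
cv2.imwrite('pics/t4.png',np.hstack([cv2.resize(i,(400,400),interpolation=cv2.INTER_CUBIC) for i in(a,b)]))
E
```

```text
30.2 tcp [ 0.5264 -0.4202  0.1853] [180.   0. -52.] F [ 0.1  0.3 -0.4]
foot in mouth frame mm [ 0.1 -1.1 14.5] tool shift cm to 0,0,same height [-0.01 -0.11  0.01] insert dir tool [ 0.446 -0.002  0.895]
```

View pics/t4.png

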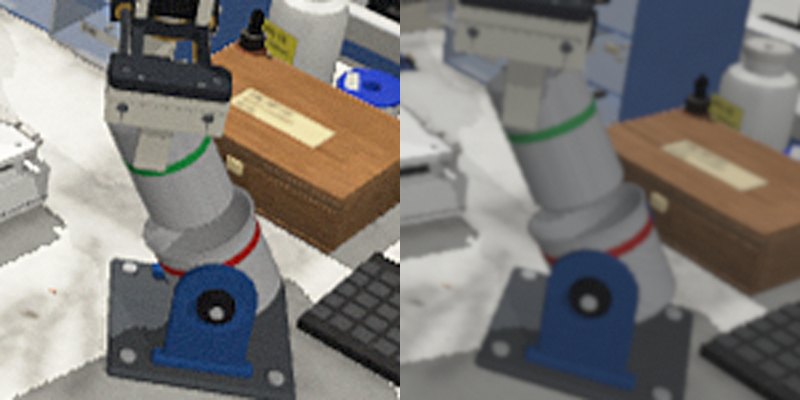

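Call:
jog_arm:
  moves:
    - [[0.22, -0.11, 0.45], 0, 6.0]
    - [[0.22, 0, 0.45], 0, 6.0]
    - [[0.22, 0, 0.45], 0, 6.0]
    - [[0.22, 0, 0.45], 0, 6.0]
    - [[0.13, 0, 0.27], 0, 6.0]
    - [[0, 0, 0], 0, 6.0]
  newtons: 15

```text
time_s: 31.05
tcp_pos: [0.5332, -0.4273, 0.1643]
eef_rot: [180.0, 0.0, -52.0]
contact_force: [-0.0, -1.0, -2.2]
gripper_width: 0.0651
gripper_force: 14.9
```

Call:
jog_arm:
  moves:
    - [[0.22, 0, 0.45], 0, 6.0]
    - [[0.22, 0, 0.45], 0, 6.0]
    - [[0.13, 0, 0.27], 0, 6.0]
    - [[0, 0, 0], 0, 6.0]

```text
time_s: 31.55
tcp_pos: [0.5367, -0.4317, 0.1526]
eef_rot: [180.0, 0.0, -52.0]
contact_force: [-0.6, -0.6, -1.8]
gripper_width: 0.0654
gripper_force: 14.9
```

Call:
jog_arm:
  moves:
    - [[0.22, 0, 0.45], 0, 6.0]
    - [[0.22, 0, 0.45], 0, 6.0]
    - [[0.0, 0, 0.0], 0, 6.0]

```text
time_s: 31.92
tcp_pos: [0.5393, -0.4352, 0.1433]
eef_rot: [180.0, 0.1, -52.0]
contact_force: [-0.3, 0.5, -2.1]
gripper_width: 0.0654
gripper_force: 14.9
```

Call:
jog_arm:
  moves:
    - [[0.22, 0, 0.45], 0, 6.0]
    - [[0.18, 0, 0.36], 0, 6.0]
    - [[0, 0, 0], 0, 6.0]

```text
time_s: 32.3
tcp_pos: [0.5418, -0.4384, 0.1353]
eef_rot: [180.0, 0.0, -52.0]
contact_force: [0.3, 0.3, -0.7]
gripper_width: 0.0653
gripper_force: 14.9
```

Call:
jog_arm:
  moves:
    - [[0.09, 0, 0.18], 0, 6.0]
    - [[0.09, 0, 0.18], 0, 6.0]
    - [[0.09, 0, 0.18], 0, 6.0]
    - [[0, 0, 0], 0, 6.0]

```text
time_s: 32.8
tcp_pos: [0.5436, -0.4405, 0.1302]
eef_rot: [180.0, 0.0, -52.0]
contact_force: [-0.3, -0.7, -2.2]
gripper_width: 0.0655
gripper_force: 14.9
```

Call:
jog_arm:
  moves:
    - [[0.045, 0, 0.09], 0, 6.0]
    - [[0.045, 0, 0.09], 0, 6.0]
    - [[0.045, 0, 0.09], 0, 6.0]
    - [[0, 0, 0], 0, 6.0]

```text
time_s: 33.3
tcp_pos: [0.5444, -0.4416, 0.1277]
eef_rot: [180.0, 0.0, -52.0]
contact_force: [-0.4, -0.2, -1.3]
gripper_width: 0.0656
gripper_force: 14.9
```

Call:
jog_arm:
  moves:
    - [[0.045, 0, 0.09], 0, 6.0]
    - [[0.045, 0, 0.09], 0, 6.0]
    - [[0.045, 0, 0.09], 0, 6.0]
    - [[0, 0, 0], 0, 6.0]

```text
time_s: 33.8
tcp_pos: [0.5452, -0.4426, 0.1249]
eef_rot: [180.0, 0.0, -52.0]
contact_force: [-0.7, 0.5, -0.7]
gripper_width: 0.0653
gripper_force: 14.9
```

Call:
jog_arm:
  moves:
    - [[0.045, 0, 0.09], 0, 6.0]
    - [[0.045, 0, 0.09], 0, 6.0]
    - [[0, 0, 0], 0, 6.0]

```text
time_s: 34.17
tcp_pos: [0.5458, -0.4433, 0.1231]
eef_rot: [180.0, 0.0, -52.0]
contact_force: [0.7, -0.2, -0.9]
gripper_width: 0.0653
gripper_force: 14.9
```

Call:
jog_arm:
  moves:
    - [[0.045, 0, 0.09], 0, 6.0]
    - [[0.045, 0, 0.09], 0, 6.0]
    - [[0.045, 0, 0.09], 0, 6.0]
    - [[0, 0, 0], 0, 6.0]

```text
time_s: 34.67
tcp_pos: [0.5467, -0.4444, 0.1204]
eef_rot: [180.0, 0.0, -52.0]
contact_force: [-0.9, -0.5, -1.0]
gripper_width: 0.0653
gripper_force: 14.9
```

Call:
jog_arm:
  moves:
    - [[0.045, 0, 0.09], 0, 6.0]
    - [[0.045, 0, 0.09], 0, 6.0]
    - [[0, 0, 0], 0, 6.0]

```text
time_s: 35.05
tcp_pos: [0.5472, -0.445, 0.1189]
eef_rot: [180.0, 0.0, -52.0]
contact_force: [-1.6, 0.8, -0.8]
gripper_width: 0.0652
gripper_force: 14.9
```

Call:
jog_arm:
  moves:
    - [[0.045, 0, 0.09], 0, 6.0]
    - [[0.045, 0, 0.09], 0, 6.0]
    - [[0, 0, 0], 0, 6.0]

```text
time_s: 35.42
tcp_pos: [0.5476, -0.4455, 0.1177]
eef_rot: [180.0, 0.0, -52.0]
contact_force: [-2.6, 4.9, 6.5]
gripper_width: 0.0654
gripper_force: 15.0
```

Call:
jog_arm:
  moves:
    - [[0.045, 0, 0.09], 0, 6.0]
    - [[0, 0, 0], 0, 6.0]

```text
time_s: 35.67
tcp_pos: [0.548, -0.4456, 0.1171]
eef_rot: [-180.0, 0.0, -52.0]
contact_force: [-2.9, 6.7, 7.9]
gripper_width: 0.0654
gripper_force: 15.0
```

Call:
jog_arm:
  moves:
    - [[0, 0, 0], 0, 6.0]
    - [[0, 0, 0], 0, 6.0]
  newtons: 4

```text
time_s: 35.92
tcp_pos: [0.5485, -0.4457, 0.1164]
eef_rot: [-180.0, -0.0, -52.0]
contact_force: [-0.5, 5.6, 4.1]
gripper_width: 0.0654
gripper_force: 4.0
```

Call:
jog_arm:
  moves:
    - [[0, 0, 0], 0, 6.8]
    - [[0, 0, 0], 0, 7.8]
    - [[0, 0, 0], 0, 7.8]
    - [[0, 0, -2], 0, 7.8]
    - [[0, 0, -5], 0, 7.8]
    - [[0, 0, -5], 0, 7.8]
    - [[0, 0, -5], 0, 8.76]
    - [[0, 0, 0], 0, 8.76]

```text
time_s: 36.92
tcp_pos: [0.5496, -0.4477, 0.2918]
eef_rot: [-179.8, -0.5, -52.0]
contact_force: [0.0, 1.1, -0.0]
gripper_width: 0.0866
gripper_force: 0.0
```

Run:
```python
from fitw import *
s=get_state();print(s['time_s'],s['tcp_pos'],s['contact_force'])
Rw=wideR(26.5,-51.8);Mo=np.array([.5561,-.4566,.1115]);T=T_tool(s)
for n in('scene','side','wrist'):
    c=cam(n)
    exp=proj(c,cyl(Mo,Rw,.033,0,.037))
    L=regions_of(c,'middle_can')
    print(n,'expect bbox',exp.min(0).round(),exp.max(0).round())
    for g in L:
        ys,xs=np.nonzero(g['pixels']);print('  ',round(g['confidence'],2),xs.min(),ys.min(),xs.max(),ys.max())
```

```text
36.925 [ 0.549575   -0.44770945  0.291792  ] [ 0.00292906  1.05752487 -0.04871921]
scene expect bbox [463. 297.] [501. 333.]
   0.86 459 298 500 335
side expect bbox [444. 275.] [493. 315.]
   0.98 443 275 493 317
wrist expect bbox [277. 169.] [358. 257.]
   0.96 278 162 356 259
```

Call:
jog_arm:
  moves:
    - [[-4, -2, 0], 0, 8.76]
    - [[-5.4, -2.9, 0], 0, 8.76]
    - [[-5.4, -2.9, 0], 0, 8.76]
    - [[-5.4, -2.9, 0], 0, 8.76]
    - [[-5.4, -2.9, 0], 0, 8.76]
    - [[-5.4, -2.9, 0], 0, 8.76]
    - [[-5.4, -2.9, 0], 0, 8.76]
    - [[-5.4, -2.9, 0], 0, 8.76]
    - [[-5.4, -2.9, 0], 0, 8.76]
    - [[-5.4, -2.9, 0], 0, 8.76]
    - [[0, 0, 0], 0, 8.76]
    - [[0, 0, 0], 0, 8.76]

```text
time_s: 38.72
tcp_pos: [0.4454, 0.1414, 0.2855]
eef_rot: [179.9, -0.0, -51.9]
contact_force: [-0.3, -0.9, -0.2]
gripper_width: 0.0877
gripper_force: 0.0
```

```bash
sed -i 's/\[.472,.1155\]/[.4698,.1099]/' look.py; python3 look.py w5
```

```text
38.775 [0.44558178 0.14073156 0.28562522] [ 1.79937120e+02 -9.31440048e-03 -5.20045094e+01]
narrow_can 0.91 [318. 172.] 286 347 143 205 [0.469  0.1116] -0.964 tool dxy cm [ 3.74 -0.05  0.  ]
narrow_can 0.86 [432. 202.] 390 475 167 236 [0.4698 0.1099] -0.0 tool dxy cm [ 3.92 -0.01  0.  ]
```

Call:
jog_arm:
  moves:
    - [[3.74, -0.05, 0], 0, 7.2]
    - [[0, 0, 5], 0, 7.2]
    - [[0, 0, 5], 0, 7.2]
    - [[0, 0, 5], 0, 7.2]
    - [[0, 0, 3.36], 0, 7.2]
    - [[0, 0, 0], 0, 7.2]
    - [[0, 0, 0], 0, 4.8]
    - [[0, 0, 0], 0, 4.8]
    - [[0, 0, 0], 0, 4.8]
    - [[0, 0, 0], 0, 4.8]
  newtons: 4

```text
time_s: 40.12
tcp_pos: [0.4702, 0.1128, 0.1037]
eef_rot: [-179.8, -0.0, -52.0]
contact_force: [0.8, 0.0, 4.6]
gripper_width: 0.052
gripper_force: 4.0
```

Call:
jog_arm:
  moves:
    - [[-0.3, 0, 0.02], 0, 4.8]
    - [[-0.4, 0, 0], 0, 4.8]
    - [[-0.4, 0, 0], 0, 4.8]
    - [[-0.4, 0, -0.03], 0, 4.8]
    - [[-0.4, 0, -0.03], 0, 4.8]
    - [[-0.4, 0, 0], 0, 4.8]
  newtons: 4

```text
time_s: 40.88
tcp_pos: [0.455, 0.1307, 0.103]
eef_rot: [-180.0, -0.0, -52.0]
contact_force: [1.0, 1.1, 3.0]
gripper_width: 0.052
gripper_force: 4.0
```

Call:
jog_arm:
  moves:
    - [[-0.41, 0, 0.02], 0, 4.8]
    - [[-0.41, 0, 0.03], 0, 4.8]
    - [[-0.41, 0, 0.04], 0, 4.8]
    - [[-0.41, 0, 0.05], 0, 4.8]
    - [[-0.41, 0, 0.06], 0, 4.8]
  newtons: 4

```text
time_s: 41.5
tcp_pos: [0.442, 0.1465, 0.1007]
eef_rot: [180.0, 0.0, -52.0]
contact_force: [0.9, 1.0, 0.5]
gripper_width: 0.0529
gripper_force: 4.0
```

Call:
jog_arm:
  moves:
    - [[-0.41, 0, 0.08], 0, 4.8]
    - [[-0.41, 0, 0.08], 0, 4.8]
    - [[-0.41, 0, 0.09], 0, 4.8]
    - [[-0.05, 0, 0], 0, 4.8]
    - [[0, 0, 0], 0, 4.8]
  newtons: 4

```text
time_s: 42.12
tcp_pos: [0.4341, 0.1563, 0.0982]
eef_rot: [179.9, 0.0, -52.0]
contact_force: [-0.3, 0.2, 1.0]
gripper_width: 0.0527
gripper_force: 4.0
```

Call:
jog_arm:
  moves:
    - [[0, 0, 0], 0, 4.8]
    - [[0, 0, 0], 0, 4.8]
    - [[0, 0, -1], 0, 4.8]
    - [[0, 0, -5], 0, 4.8]
    - [[0, 0, -5], 0, 4.8]
    - [[0, 0, -4], 0, 4.8]
    - [[0, 0, 0], 0, 4.8]
  newtons: 45

```text
time_s: 43.0
tcp_pos: [0.436, 0.1576, 0.2525]
eef_rot: [-179.6, -0.0, -52.0]
contact_force: [0.1, -0.5, -1.6]
gripper_width: 0.0509
gripper_force: 45.0
```

```bash
python3 tilt.py n
```

```text
tcp [0.436  0.1576 0.2525] 0.05094139197621878 [ 0.12917567 -0.48366303 -1.56842457]
scene 0.76 [266.5, 190.9] [257. 180.]
side 0.97 [273.5, 166.7] [266. 160.]
tilt,axial grasp,dx,dy [2.52383e+01 1.19900e-01 1.00000e-04 5.00000e-04] 0.073
tilt,axial grasp,dx,dy [ 2.46451e+01  1.17900e-01 -1.00000e-04  4.00000e-04] 0.051
tilt,axial grasp,dx,dy [ 2.5826e+01  1.2270e-01 -4.0000e-04  1.0000e-04] 0.045
```

Call:
jog_arm:
  moves:
    - [[2.7, 1.64, -3], 0, 4.8]
    - [[4.7, 2.84, 0], 0, 4.8]
    - [[4.7, 2.84, 0], 0, 4.8]
    - [[4.7, 2.84, 0], 0, 4.8]
    - [[4.7, 2.84, 0], 0, 4.8]
    - [[4.7, 2.84, 0], 0, 4.8]
    - [[4.7, 2.84, 0], 0, 4.8]
    - [[4.7, 2.84, 0], 0, 4.8]
    - [[4.7, 2.84, 0], 0, 4.8]
    - [[4.7, 2.84, 0], 0, 4.8]
    - [[2.0, 1.2, 0], 0, 4.8]
    - [[0, 0, 0], 0, 4.8]

```text
time_s: 44.7
tcp_pos: [0.4994, -0.3898, 0.2762]
eef_rot: [179.9, 0.2, -52.1]
contact_force: [-0.3, -0.3, -1.2]
gripper_width: 0.0516
gripper_force: 45.0
```

Call:
jog_arm:
  moves:
    - [[0, 0, 0], 0, 4.8]
    - [[0, 0, 0], 0, 4.8]

```text
time_s: 44.95
tcp_pos: [0.5001, -0.3876, 0.2786]
eef_rot: [-180.0, -0.0, -51.9]
contact_force: [0.5, -1.0, -0.9]
gripper_width: 0.0516
gripper_force: 45.0
```

```bash
sed -i 's/M=np.array(\[.5561,-.4566,.1115\])/M=np.array([.546,-.4432,.144])/' aim.py; python3 aim.py 25.5 .119; python3 tilt.py n
```

```text
44.95 tcp [ 0.5001 -0.3876  0.2786] [-180.    -0.   -51.9] F [ 0.5 -1.  -0.9]
foot in mouth frame mm [ 2.  -1.8 50.6] tool shift cm to 0,0,same height [-0.18 -0.17  0.09] insert dir tool [ 0.446 -0.001  0.895]
tcp [ 0.5001 -0.3876  0.2786] 0.051592145399799436 [ 0.46569103 -0.97037428 -0.8873291 ]
scene 0.9 [463.9, 272.4] [449. 256.]
side 0.71 [443.9, 222.6] [426. 210.]
tilt,axial grasp,dx,dy [2.69692e+01 1.16400e-01 1.00000e-04 2.00000e-04] 0.103
tilt,axial grasp,dx,dy [ 2.58455e+01  1.15500e-01 -4.00000e-04  1.20000e-03] 0.094
tilt,axial grasp,dx,dy [ 2.75355e+01  1.16100e-01 -0.00000e+00 -7.00000e-04] 0.037
```

Call:
jog_arm:
  moves:
    - [[-0.18, -0.17, 0.09], 0, 4.8]
    - [[0.67, 0, 1.34], 0, 4.8]
    - [[0.67, 0, 1.34], 0, 4.8]
    - [[0.44, 0, 0.9], 0, 4.8]
    - [[0, 0, 0], 0, 4.8]
    - [[0, 0, 0], 0, 4.8]
  newtons: 15

```text
time_s: 45.9
tcp_pos: [0.5113, -0.4005, 0.2418]
eef_rot: [180.0, -0.0, -52.0]
contact_force: [0.3, 0.2, -0.6]
gripper_width: 0.0523
gripper_force: 15.0
```

```bash
python3 aim.py 25.8 .119
```

```text
45.9 tcp [ 0.5113 -0.4005  0.2418] [180.  -0. -52.] F [ 0.3  0.2 -0.6]
foot in mouth frame mm [ 1.4 -1.  10.1] tool shift cm to 0,0,same height [-0.13 -0.1   0.06] insert dir tool [ 0.446 -0.002  0.895]
```

Enter slowly, 3 mm rows, checking force.

Call:
jog_arm:
  moves:
    - [[0, -0.1, 0.3], 0, 4.8]
    - [[0.13, 0, 0.27], 0, 4.8]
    - [[0.13, 0, 0.27], 0, 4.8]
    - [[0.13, 0, 0.27], 0, 4.8]
    - [[0.13, 0, 0.27], 0, 4.8]
    - [[0, 0, 0], 0, 4.8]

```text
time_s: 46.65
tcp_pos: [0.515, -0.4037, 0.2274]
eef_rot: [180.0, 0.0, -52.0]
contact_force: [0.4, 0.1, -0.5]
gripper_width: 0.052
gripper_force: 15.0
```

Call:
jog_arm:
  moves:
    - [[0.13, 0, 0.27], 0, 4.8]
    - [[0.13, 0, 0.27], 0, 4.8]
    - [[0.13, 0, 0.27], 0, 4.8]
    - [[0, 0, 0], 0, 4.8]

```text
time_s: 47.15
tcp_pos: [0.5175, -0.4068, 0.2194]
eef_rot: [180.0, 0.0, -52.0]
contact_force: [-0.0, 0.6, -1.5]
gripper_width: 0.0522
gripper_force: 15.0
```

Call:
jog_arm:
  moves:
    - [[0.22, 0, 0.45], 0, 4.8]
    - [[0.22, 0, 0.45], 0, 4.8]
    - [[0.22, 0, 0.45], 0, 4.8]
    - [[0, 0, 0], 0, 4.8]

```text
time_s: 47.65
tcp_pos: [0.5216, -0.4121, 0.2056]
eef_rot: [180.0, 0.0, -52.0]
contact_force: [-0.0, 0.7, -0.9]
gripper_width: 0.0521
gripper_force: 15.0
```

Call:
jog_arm:
  moves:
    - [[0.22, 0, 0.45], 0, 4.8]
    - [[0.22, 0, 0.45], 0, 4.8]
    - [[0.22, 0, 0.45], 0, 4.8]
    - [[0, 0, 0], 0, 4.8]

```text
time_s: 48.15
tcp_pos: [0.5256, -0.4173, 0.1922]
eef_rot: [180.0, 0.0, -52.0]
contact_force: [0.2, -0.2, -0.9]
gripper_width: 0.052
gripper_force: 15.0
```

Call:
jog_arm:
  moves:
    - [[0.22, 0, 0.45], 0, 4.8]
    - [[0.22, 0, 0.45], 0, 4.8]
    - [[0.22, 0, 0.45], 0, 4.8]
    - [[0, 0, 0], 0, 4.8]

```text
time_s: 48.65
tcp_pos: [0.5297, -0.4225, 0.1787]
eef_rot: [180.0, 0.0, -52.0]
contact_force: [-0.0, -0.8, -1.5]
gripper_width: 0.0522
gripper_force: 15.0
```

Call:
jog_arm:
  moves:
    - [[0.22, 0, 0.45], 0, 4.8]
    - [[0.22, 0, 0.45], 0, 4.8]
    - [[0.22, 0, 0.45], 0, 4.8]
    - [[0.22, 0, 0.45], 0, 4.8]
    - [[0.09, 0, 0.18], 0, 4.8]
    - [[0, 0, 0], 0, 4.8]

```text
time_s: 49.4
tcp_pos: [0.5357, -0.4301, 0.1593]
eef_rot: [180.0, 0.0, -52.0]
contact_force: [-0.2, 0.8, -0.1]
gripper_width: 0.0516
gripper_force: 15.0
```

Call:
jog_arm:
  moves:
    - [[0.07, 0, 0.135], 0, 4.8]
    - [[0.07, 0, 0.135], 0, 4.8]
    - [[0.07, 0, 0.135], 0, 4.8]
    - [[0, 0, 0], 0, 4.8]

```text
time_s: 49.9
tcp_pos: [0.537, -0.4317, 0.1553]
eef_rot: [180.0, 0.0, -52.0]
contact_force: [0.7, -0.0, -0.6]
gripper_width: 0.0526
gripper_force: 15.0
```

Call:
jog_arm:
  moves:
    - [[0.045, 0, 0.09], 0, 4.8]
    - [[0.045, 0, 0.09], 0, 4.8]
    - [[0, 0, 0], 0, 4.8]

```text
time_s: 50.28
tcp_pos: [0.5376, -0.4324, 0.1535]
eef_rot: [180.0, 0.0, -52.0]
contact_force: [0.1, -0.1, 0.0]
gripper_width: 0.0521
gripper_force: 15.0
```

Call:
jog_arm:
  moves:
    - [[0.045, 0, 0.09], 0, 4.8]
    - [[0.045, 0, 0.09], 0, 4.8]
    - [[0, 0, 0], 0, 4.8]

```text
time_s: 50.65
tcp_pos: [0.5381, -0.4332, 0.1517]
eef_rot: [180.0, 0.0, -52.0]
contact_force: [-0.1, -0.6, -1.3]
gripper_width: 0.0521
gripper_force: 15.0
```

Call:
jog_arm:
  moves:
    - [[0.045, 0, 0.09], 0, 4.8]
    - [[0, 0, 0], 0, 4.8]

```text
time_s: 50.9
tcp_pos: [0.5384, -0.4335, 0.1508]
eef_rot: [180.0, 0.0, -52.0]
contact_force: [0.1, 0.7, -1.9]
gripper_width: 0.0524
gripper_force: 15.0
```

Call:
jog_arm:
  moves:
    - [[0.045, 0, 0.09], 0, 4.8]
    - [[0, 0, 0], 0, 4.8]

```text
time_s: 51.15
tcp_pos: [0.5387, -0.4338, 0.1502]
eef_rot: [180.0, 0.0, -52.0]
contact_force: [-0.5, 0.8, 1.3]
gripper_width: 0.0521
gripper_force: 15.0
```

Call:
jog_arm:
  moves:
    - [[0.045, 0, 0.09], 0, 4.8]
    - [[0, 0, 0], 0, 4.8]

```text
time_s: 51.4
tcp_pos: [0.5388, -0.434, 0.1496]
eef_rot: [180.0, 0.0, -52.0]
contact_force: [-3.5, 3.9, 4.5]
gripper_width: 0.0523
gripper_force: 15.0
```

Call:
jog_arm:
  moves:
    - [[0.025, 0, 0.05], 0, 4.8]
    - [[0, 0, 0], 0, 4.8]

```text
time_s: 51.65
tcp_pos: [0.5389, -0.4342, 0.1493]
eef_rot: [180.0, 0.0, -52.0]
contact_force: [-3.4, 4.5, 7.0]
gripper_width: 0.0525
gripper_force: 15.0
```

Resting at about the expected depth (−92.5 mm). Ease the grip, let go and retract.

Call:
jog_arm:
  moves:
    - [[0, 0, 0], 0, 4.8]
    - [[0, 0, 0], 0, 4.8]
  newtons: 4

```text
time_s: 51.9
tcp_pos: [0.5392, -0.4343, 0.1489]
eef_rot: [-180.0, -0.0, -52.0]
contact_force: [-2.0, 3.6, 3.9]
gripper_width: 0.0526
gripper_force: 4.0
```

Call:
jog_arm:
  moves:
    - [[0, 0, 0], 0, 5.6]
    - [[0, 0, 0], 0, 6.6]
    - [[0, 0, 0], 0, 7.0]
    - [[0, 0, -2], 0, 7.0]
    - [[0, 0, -5], 0, 7.0]
    - [[0, 0, -5], 0, 7.0]
    - [[0, 0, -3], 0, 7.0]
    - [[0, 0, 0], 0, 7.0]
    - [[0, 0, 0], 0, 7.0]

```text
time_s: 53.02
tcp_pos: [0.5389, -0.4341, 0.2978]
eef_rot: [180.0, 0.1, -52.0]
contact_force: [0.2, 0.4, -1.1]
gripper_width: 0.0701
gripper_force: 0.0
```

Run:
```python
from fitw import *
s=get_state();print(s['time_s'],s['tcp_pos'],s['contact_force'])
Rw=wideR(26.5,-51.8);Mm=np.array([.546,-.4432,.144])
for n in('scene','side','wrist'):
    c=cam(n)
    for t,P in(('narrow_can',cyl(Mm,Rw,.0265,0,.033)),('wide_can',None)):
        if P is not None:
            e=proj(c,P);print(n,'expect',e.min(0).round(),e.max(0).round())
        for g in regions_of(c,t):
            ys,xs=np.nonzero(g['pixels']);print('  ',t,round(g['confidence'],2),xs.min(),ys.min(),xs.max(),ys.max())
```

```text
53.025 [ 0.53889001 -0.43413744  0.29776796] [ 0.21715317  0.36098014 -1.0985602 ]
scene expect [460. 287.] [492. 317.]
   narrow_can 0.92 245 237 268 289
   narrow_can 0.67 455 288 488 318
   wide_can 0.67 464 309 515 354
side expect [440. 259.] [481. 293.]
   narrow_can 0.89 435 259 477 293
   narrow_can 0.67 243 211 265 264
   narrow_can 0.33 210 204 257 220
   wide_can 0.64 447 292 513 354
wrist expect [284. 181.] [351. 258.]
   narrow_can 0.84 286 184 351 266
   wide_can 0.9 270 110 366 201
```

```bash
python3 -c "
from plant import close_job;print(close_job())"
```

```text
the job is handed in; nothing more can be done
None
```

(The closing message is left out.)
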